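# Gauge the rim of a stoneware bottle with a fork gauge

### The arm

A 6-joint arm with a two-finger parallel gripper is mounted at the origin on the work surface; the furniture and walls round the work are solid. World frame = base frame: x ahead of the robot, y to its left, z up, the work surface at z = 0. Lengths are in m, angles in rad, forces in N, time in s.
With the tool pointing down it reaches from about 0.325 to 0.9 m from the base axis. Payload 6.1 kg.
Tool frame: the origin (TCP) lies at the very end of the fingers, on their centre line; the grasp point (between the pads) lies 19 mm behind it; y points along the fingers, x is the direction in which the jaws open and shut, and the axes are right-handed (so a half turn about y gives the same grasp; the last joint's range is limited). The gripper opens to 87 mm and grips with 3 to 60 N. Pads are 19 mm wide; open, the fingers measure 117 mm over their backs; the gripper's body (75 mm by 190 mm) begins 51 mm behind the grasp point.
Start: joints at [1.053, 0.22, 1.526, -0, 1.395, -0.126], TCP at [0.239, 0.578, 0.194] pointing down, gripper open.
Joint ranges: [-2.98, 2.98], [-0.91, 2.08], [0.09, 2.57], [-1.24, 4.39], [0.2, 2.65], [-2.68, 2.68]. Speed limits (rad/s): [2.57, 2.57, 3.01, 3.14, 3.14, 3.14].

### API

Orientations are given as [roll, pitch, yaw] about the fixed x, y, z axes, in that order (R = Rz(yaw) Ry(pitch) Rx(roll)).
In Python, from cell import robot gives the robot as it stands. The module is installed in compiled form; this text tells all that it offers.
- The arm moves only by the shell command python3 -m inch 'ROWS' [FORCE]. ROWS is JSON, a list of rows, each an object of numbers: "tx", "ty", "tz": the shift along the tool's x, y, z in units of 0.02 m (1.0 is 0.02 m); "twist": the turn about the tool's y in units of 6 degrees (1.0 is 6 degrees); "fingers": the opening, from 0 (shut) to 1 (fully open). A call has 1 to 20 rows; each row shifts and turns the commanded pose from where the row before left it, along the tool's axes as they then stand; what a row does not reach is not made up. A row lasts 1/12 s, in which the tool goes at most 41.7 mm and 7.16 degrees, less where a joint would pass 70% of its speed; a pose out of reach is approached as far as the arm can. A call with a number of a shift or a turn outside -1 to 1 is refused whole. A call with a gripper value outside its range is refused whole. The fingers move at their own pace and stop on an object; FORCE is the grip in N (left out, the last holds). Time passes only in rows, so rows that do not move let the fingers close. It gives the time, the measured TCP pose, the force and the opening at its end, in the units of the state.
- robot.get_state(): the state, without advancing time (a new reading comes with each control period).
- robot.get_image(name): name is "scene" or "top" or "wrist"; returns the picture (480x640x3 uint8, red, green, blue); there is no depth.
- robot.camera_info(name): a dict with "camera_matrix" (3x3 intrinsics, pixels), "R" (3x3) and "t" (3): a world point X has camera coordinates R X + t. Camera axes: x right, y down, z forward; pixel columns grow to the right and rows downward; lengths in m; the calibration is good to about 2 mm. A picture is of the moment at which its call begins: read the wrist's pose just before it. camera_info takes no time and is no camera call; for the wrist camera it gives the pose at the moment of the call.
- robot.job_done(): hands the job in, once; it reports no verdict.
The state is a dict: "t": time; "joint_positions": joint angles; "joint_vel": joint speeds; "effort": joint torques, N m; "eef_pos": TCP position; "orientation": TCP orientation; "contact_force": force on the tool from outside, world axes, zero at the start; "torque": the same for the moment, N m; "gripper_width": finger opening in m.
Only numpy, scipy, OpenCV 4.12 (cv2) and the standard library are available. Lean on these libraries where they do the work, as an engineer would, in place of code of your own. Each camera call takes 0.05 s, during which the arm holds its last target. There are 200 camera calls.

### The job

Check the rim of the bottle that stands on the round wooden bat: draw the fork gauge with the wider gap straight out of its sloping socket in the rack, turn it level, and bring its fork round the bottle's rim so that the rim sits well inside the gap with the prongs at the height of the rim. Finish holding the gauge there, level, still and hardly touching the bottle, with nothing but the gripper carrying it; do not let go. The bottle must stay standing where it is, the narrower gauge stays in its socket, and the mug, the tile and the loop tool are not disturbed.

Things in the scene. Friction and masses are not known exactly. Their poses are not given: they have to be found in the camera images.
- go_gauge: The wider fork gauge: wooden handle, flat steel fork, 0.12 kg. Origin: middle of the bare handle, the place to grip. +x along it from handle to fork, +y across, +z normal to the flat fork. Handle x -67 to +30 mm, 22 mm wide (y), 16 mm thick (z). It stands in either socket of the rack, fork end up, +x leaning 45 deg from vertical, +y level; it comes out along its own +x.
- go_gauge_gap (a point): Middle of the wide gauge's gap, on its axis, 85 mm along +x from its origin (same axes); the rim's axis belongs here at the end. The gap is 50 mm wide, 72 mm over the prongs, plate 6 mm thick; the bottom of the gap is at x = 60 mm, the prong tips at x = 115 mm. A fixed dial scale stands behind the work: its pan reaches to x = 0.68 m from the base, 280 mm up; keep the fork clear of it.
- nogo_gauge: The narrower fork gauge: same handle, length, origin and axes, but gap 34 mm (56 mm over the prongs). It stands in the rack's other socket, 110 mm to the side, and stays there.
- rack: Fixed wooden rack: base 126 x 224 mm, end cheeks 83 mm high, between them a block tilted 45 deg, its top edge 86 mm up. Origin on the table; +x: the way the gauges lean (away from the robot, turned up to 14 deg), +z up. Socket mouths at x 35, y +55 and -55, z 65 mm, 25 mm from a gauge's origin along its handle; sockets are 42 mm deep, 1 mm wider than the handle each side.
- bottle: Ribbed cone-shaped stoneware bottle, 106 mm across at the foot, 204 mm tall, 0.42 kg, standing loose on the round bat; the only bottle on a bat. Origin: centre of its underside; +z up along its axis.
- bottle_rim (a point): On the bottle's axis, 197 mm above its underside, 7 mm below the top of the rim. The rim is 38 mm across at the top; treat the bottle below as a solid cone: 41 mm across at this point, 46 mm across 20 mm below the top, 97 mm across 138 mm below the top.
- bat: Fixed round plywood bat under the bottle, 136 mm across, 12 mm thick. Origin: centre of its underside, on the worktable.
- mug: Dark brown mug, about 122 x 102 x 91 mm, a bystander just in front of the robot. Origin: centre of its underside.
- tile: Small flat glazed tile, 58 x 45 x 6 mm, lying at the right-hand end of the table, a bystander. Origin: centre of its underside.
- loop_tool: Loop tool with a wooden handle, about 184 mm long and 13 mm thick, lying on the table, a bystander. Origin: centre of its underside.

How it is judged:
On the way:
1. the wide gauge has been drawn out of its socket and is held clear of the rack (distance of go_gauge from where it was at the start of the episode above 0.045 m and height (world z) of go_gauge above 0.11 m and contact force between go_gauge and rack below 0.1 N and contact force between the fingers and go_gauge above 1 N), for 0.2 s.
At the end, for the whole second after the job is handed in: The wide gauge is held still and level (10 deg), its gap's middle within 10 mm of the bottle's axis and 184-204 mm above its foot, pressing on it under 1 N, clear of the rack. Bottle upright within 15 mm of its start, narrow gauge within 15 mm, mug, tile and loop tool within 20 mm (horizontal distance between go_gauge_gap and bottle_rim below 0.01 m and z of go_gauge_gap in the frame of bottle between 0.184 and 0.204 m and angle between the z axis of go_gauge and the z axis of bottle, either way round below 0.17 rad and linear speed of go_gauge below 0.03 m/s and contact force between go_gauge and bottle below 1 N and contact force between the fingers and go_gauge above 1 N and contact force between go_gauge and rack below 0.1 N and contact force between the fingers and bottle below 0.1 N and angle between bottle's own z axis and vertical below 0.06 rad and distance of each of bottle, nogo_gauge from where it was at the start of the episode below 0.015 m and distance of each of mug, tile, loop_tool from where it was at the start of the episode below 0.02 m); the arm keeps its last pose, push and grip.
It fails at once if the bottle is tipped or pushed away (angle between bottle's own z axis and vertical above 0.2 rad or distance of bottle_rim from where it was at the start of the episode above 0.04 m).
It fails at once if the narrow gauge is pulled from its socket (distance of nogo_gauge from where it was at the start of the episode above 0.03 m).
It also fails if it takes over 40 s, if anything falls off the work surface, if the arm or the gripper's body presses on something with over 40 N, if the wrist force passes 120 N, or if a joint passes its speed limit or range.

## Working session

There is one attempt and no reset: what is moved stays moved. The work goes in short steps, Python scripts to look and compute and a shell command to move; the robot and the scene stay as the last step left them, time stands still between calls to the robot, and variables do not carry over. Pictures are saved under pics/ and viewed, about 8 in all and at most 12, crops included, and the job is handed in when it is done.

```bash
mkdir -p pics
python3 - <<'E'
from cell import robot
import cv2,numpy as np
s=robot.get_state();print(s)
for n in("scene","top"):
    cv2.imwrite(f"pics/{n}0.png",robot.get_image(n)[:,:,::-1])
    c=robot.camera_info(n);print(n,{k:np.round(v,4).tolist() for k,v in c.items()})
E
```

```text
{'t': 0.0, 'joint_positions': array([ 1.05291426e+00,  2.21237513e-01,  1.52760639e+00, -1.79718935e-05,
        1.39467296e+00, -1.26093918e-01]), 'joint_vel': array([ 0.00111047, -0.00022947,  0.00056958, -0.0007068 , -0.0003576 ,
       -0.00069621]), 'effort': array([-1.47251922e-05, -4.94608247e+01, -3.87373817e+01,  6.98014023e-02,
        5.70839772e-02, -1.64699309e-04]), 'eef_pos': array([0.23832487, 0.57705652, 0.19303274]), 'orientation': array([-1.57057188,  0.00191116,  1.17901156]), 'contact_force': array([0.38937401, 0.49166522, 0.91598109]), 'torque': array([0.00162779, 0.00414901, 0.0095302 ]), 'gripper_width': 0.08668252418619934}
scene {'camera_matrix': [[510.7582, 0.0, 310.4849], [0.0, 510.7582, 232.6025], [0.0, 0.0, 1.0]], 'R': [[0.6902, -0.7234, 0.0191], [-0.5023, -0.4979, -0.707], [0.5209, 0.4783, -0.707]], 't': [-0.2668, 0.3699, 0.8088]}
top {'camera_matrix': [[515.4332, 0.0, 310.9292], [0.0, 515.4332, 232.0461], [0.0, 0.0, 1.0]], 'R': [[-0.0019, -0.9999, 0.0131], [-0.9974, 0.001, -0.0722], [0.0722, -0.0132, -0.9973]], 't': [0.0521, 0.4782, 1.1807]}
```

View pics/scene0.png

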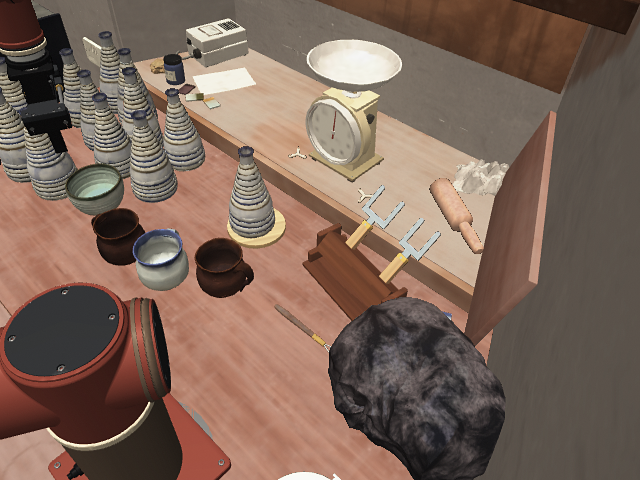

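View pics/top0.png

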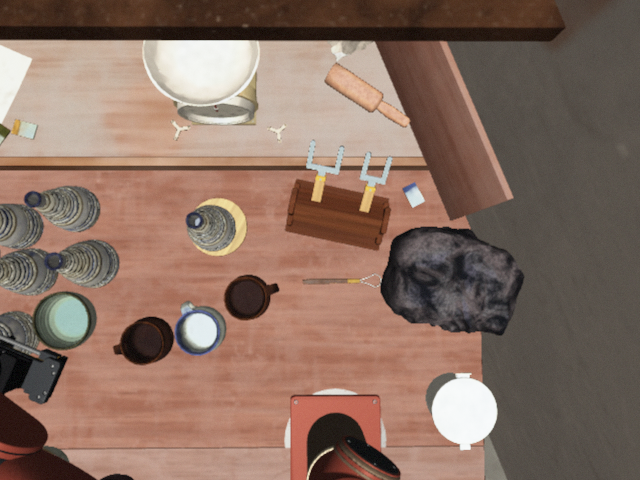

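The wide gauge is the left one in the top view (fork at about 309–343, 145–172). The narrow one is on its right, and the bottle's rim is at about (194,222). I'll enlarge crops to measure them.

Run:
```python
import cv2,numpy as np
t=cv2.imread("pics/top0.png");s=cv2.imread("pics/scene0.png")
r=lambda im,u0,v0,w,h,k:cv2.resize(im[v0:v0+h,u0:u0+w],None,fx=k,fy=k,interpolation=cv2.INTER_CUBIC)
def grid(im,u0,v0,k):
    h,w=im.shape[:2]
    for u in range((u0+9)//10*10,u0+w//k,10):
        cv2.line(im,((u-u0)*k,0),((u-u0)*k,4 if u%50 else 12),(0,0,255),1)
        if u%20==0: cv2.putText(im,str(u),((u-u0)*k,22),0,.35,(0,255,255),1)
    for v in range((v0+9)//10*10,v0+h//k,10):
        cv2.line(im,(0,(v-v0)*k),(4,(v-v0)*k),(0,0,255),1)
        if v%20==0: cv2.putText(im,str(v),(6,(v-v0)*k+4),0,.35,(0,255,255),1)
    return im
a=grid(r(t,280,130,120,125,4),280,130,4); b=grid(r(t,175,185,80,75,4),175,185,4)
cv2.imwrite("pics/c1.png",np.hstack([a,np.vstack([b,np.zeros((200,320,3),np.uint8)])]))
a=grid(r(s,300,170,150,140,4),300,170,4);b=grid(r(s,220,140,50,110,4),220,140,4)
cv2.imwrite("pics/c2.png",np.hstack([a,np.vstack([b,np.zeros((120,200,3),np.uint8)])]))
```

```text
(no output)
```

View pics/c1.png

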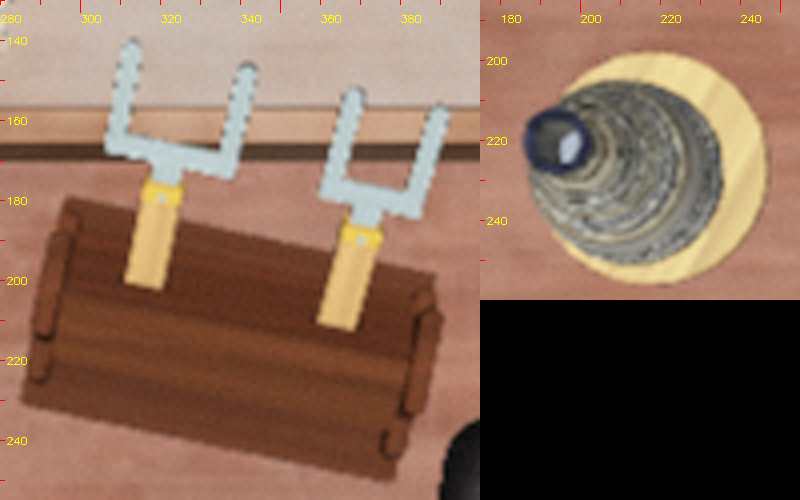

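View pics/c2.png

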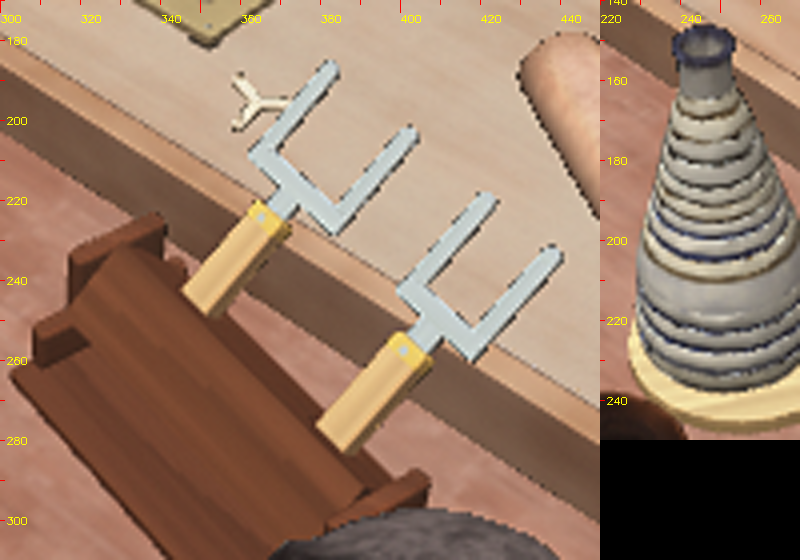

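```bash
cat > h.py <<'E'
from cell import robot
import numpy as np
from scipy.optimize import least_squares
C={n:robot.camera_info(n) for n in("scene","top")}
def proj(n,X,c=None):
    c=c or C[n];p=(np.asarray(c["camera_matrix"])@(np.asarray(c["R"])@np.atleast_2d(X).T+np.reshape(c["t"],(3,1)))).T
    return p[:,:2]/p[:,2:]
E
python3 - <<'E'
from h import *
s=np.sqrt(.5)
L=np.array([[115,30.5,3],[115,-30.5,3],[60,25,3],[60,-25,3],[30,11,8],[30,-11,8]])/1e3
N=np.array([[115,22.5,3],[115,-22.5,3],[60,17,3],[60,-17,3]])/1e3
obs={"top":[[313.2,140],[342,145.7],[312.8,163.5],[336.2,168.2],[315.8,175.2],[325.5,177],[368.5,152],[390,156.7],[366.5,175],[381.5,177.5]],
"scene":[[383,186],[402.7,202.5],[368.2,207],[382.5,221.2],[364.5,220.2],[372.5,228.5],[421.7,219.5],[438.7,232.7],[405,240],[416.7,251]]}
A=np.array([[s,0,-s],[0,1,0],[s,0,s]])  # columns gauge x,y,z in rack
def pts(p):
    c,q=np.cos(p[2]),np.sin(p[2]);R=np.array([[c,-q,0],[q,c,0],[0,0,1]])
    P=np.vstack([L@A.T+[.0527,.055,.0827],N@A.T+[.0527,-.055,.0827]])
    return P@R.T+[p[0],p[1],p[3]],R
f=lambda p:np.concatenate([(proj(n,pts(p)[0])-obs[n]).ravel() for n in obs])
r=least_squares(f,[.5,0,-.2,0]);p=r.x;print("rack x y yaw dz",p,np.degrees(p[2]),"rms px",np.sqrt(np.mean(r.fun**2)))
print(np.round(r.fun.reshape(2,-1,2),1).tolist())
for y in(.055,-.055):print("gauge origin",pts(p)[1]@[.0527,y,.0827]+[p[0],p[1],p[3]])
ro={"top":[194.5,220],"scene":[246.2,151.5]}
g=lambda X:np.concatenate([(proj(n,X)-ro[n]).ravel() for n in ro])
r=least_squares(g,[.6,.3,.2]);print("rim top",r.x,r.fun)
b=least_squares(lambda X:(proj("top",[X[0],X[1],.012])-[217.5,227]).ravel(),[.6,.3]);print("bat",b.x)
# bench lip edge: same line in both views -> (X,Z), assumed parallel to y
e=lambda q:np.concatenate([proj("top",[[q[0],q[2],q[1]]]).ravel()-[300,157],proj("scene",[[q[0],q[3],q[1]]]).ravel()-[300,179.5]])
print("bench edge x,z",least_squares(e,[.7,.05,0,.1]).x)
E
```

```text
rack x y yaw dz [ 0.51049348 -0.00469572 -0.22520946 -0.00565876] -12.903551806800436 rms px 1.4033348400730352
[[[-0.5, 0.4], [-0.6, 1.2], [-1.9, -0.6], [-2.5, -0.1], [-1.2, 1.8], [-1.1, 2.2], [-0.2, 1.0], [-0.5, 1.1], [-1.8, 0.1], [-1.3, 1.2]], [[2.0, -0.8], [1.6, -0.9], [1.8, 0.2], [2.7, -0.0], [-0.5, 1.4], [-2.0, -0.6], [1.9, -1.4], [1.1, -0.8], [2.3, 1.5], [2.3, 1.2]]]
gauge origin [0.57414475 0.03714692 0.07704124]
gauge origin [ 0.54958059 -0.07007529  0.07704124]
rim top [0.48641276 0.28039413 0.21472032] [-0.50832829  0.57358433  0.8104169   0.00191294]
bat [0.49058958 0.26894272]
bench edge x,z [0.64889447 0.04426166 0.07648466 0.28702267]
```

```bash
python3 -m inch '[{"ty":-1},{"ty":-1},{"ty":-1},{"ty":-1},{"ty":-1},{"ty":-1},{"ty":-1},{"ty":-1,"fingers":0.46},{"twist":-0.8},{"twist":-0.8},{}]'
```

```text
invalid input
```

```bash
python3 -m inch '[{"ty":-1},{"ty":-1},{"ty":-1},{"ty":-1},{"ty":-1},{"ty":-1},{"ty":-1},{"ty":-1,"fingers":0.46},{"twist":-0.8},{"twist":-0.8},{"ty":0}]'
```

```text
invalid input
```

```bash
python3 -m inch '[{"tx":0,"ty":-1,"tz":0,"twist":0,"fingers":0.46}]'; python3 -m inch '[{"ty":-1.0}]'
```

```text
t: 0.18
eef_pos: [0.2371, 0.5749, 0.2088]
orientation: [-1.57, 0.009, 1.179]
contact_force: [-0.1, 0.1, -0.6]
gripper_width: 0.0848invalid input
```

```bash
python3 -m inch '[{"tx":0,"ty":-1,"tz":0,"twist":0,"fingers":0.46},{"tx":0,"ty":-1,"tz":0,"twist":0,"fingers":0.46},{"tx":0,"ty":-1,"tz":0,"twist":0,"fingers":0.46},{"tx":0,"ty":-1,"tz":0,"twist":0,"fingers":0.46},{"tx":0,"ty":-1,"tz":0,"twist":0,"fingers":0.46},{"tx":0,"ty":-1,"tz":0,"twist":0,"fingers":0.46},{"tx":0,"ty":-1,"tz":0,"twist":0,"fingers":0.46},{"tx":0,"ty":0,"tz":0,"twist":-0.8,"fingers":0.46},{"tx":0,"ty":0,"tz":0,"twist":-0.8,"fingers":0.46},{"tx":0,"ty":0,"tz":0,"twist":0,"fingers":0.46}]'
```

```text
t: 1.02
eef_pos: [0.2386, 0.5776, 0.3541]
orientation: [-1.571, 0.0, 1.35]
contact_force: [0.6, 0.2, 0.8]
gripper_width: 0.0404
```

```bash
R='{"tx":-0.97,"ty":0,"tz":-0.82,"twist":0,"fingers":0.46}'; python3 -m inch '[{"tx":-0.97,"ty":0,"tz":-0.82,"twist":0,"fingers":0.46},{"tx":-0.97,"ty":0,"tz":-0.82,"twist":0,"fingers":0.46},{"tx":-0.97,"ty":0,"tz":-0.82,"twist":0,"fingers":0.46},{"tx":-0.97,"ty":0,"tz":-0.82,"twist":0,"fingers":0.46},{"tx":-0.97,"ty":0,"tz":-0.82,"twist":0,"fingers":0.46},{"tx":-0.97,"ty":0,"tz":-0.82,"twist":0,"fingers":0.46},{"tx":-0.97,"ty":0,"tz":-0.82,"twist":0,"fingers":0.46},{"tx":-0.97,"ty":0,"tz":-0.82,"twist":0,"fingers":0.46},{"tx":-0.97,"ty":0,"tz":-0.82,"twist":0,"fingers":0.46},{"tx":-0.97,"ty":0,"tz":-0.82,"twist":0,"fingers":0.46},{"tx":-0.97,"ty":0,"tz":-0.82,"twist":0,"fingers":0.46},{"tx":-0.97,"ty":0,"tz":-0.82,"twist":0,"fingers":0.46},{"tx":-0.97,"ty":0,"tz":-0.82,"twist":0,"fingers":0.46},{"tx":-0.97,"ty":0,"tz":-0.82,"twist":0,"fingers":0.46},{"tx":-0.97,"ty":0,"tz":-0.82,"twist":0,"fingers":0.46},{"tx":-0.97,"ty":0,"tz":-0.82,"twist":0,"fingers":0.46},{"tx":-0.97,"ty":0,"tz":-0.82,"twist":0,"fingers":0.46},{"tx":-0.97,"ty":0,"tz":-0.82,"twist":0,"fingers":0.46},{"tx":-0.97,"ty":0,"tz":-0.82,"twist":0,"fingers":0.46},{"tx":-0.97,"ty":0,"tz":-0.82,"twist":0,"fingers":0.46}]'
python3 -m inch '[{"tx":-0.97,"ty":0,"tz":-0.82,"twist":0,"fingers":0.46},{"tx":-0.97,"ty":0,"tz":-0.82,"twist":0,"fingers":0.46},{"tx":-0.97,"ty":0,"tz":-0.82,"twist":0,"fingers":0.46},{"tx":-0.97,"ty":0,"tz":-0.82,"twist":0,"fingers":0.46},{"tx":0,"ty":0,"tz":0,"twist":0,"fingers":0.46},{"tx":0,"ty":0,"tz":0,"twist":0,"fingers":0.46},{"tx":0,"ty":0,"tz":0,"twist":0,"fingers":0.46},{"tx":0,"ty":0,"tz":0,"twist":0,"fingers":0.46}]'
python3 - <<'E'
from cell import robot
import cv2,numpy as np
print(robot.get_state()["eef_pos"]);c=robot.camera_info("wrist")
cv2.imwrite("pics/w1.png",robot.get_image("wrist")[:,:,::-1]);print({k:np.round(v,4).tolist() for k,v in c.items()})
np.savez("w1.npz",**c)
E
```

```text
t: 2.68
eef_pos: [0.4723, 0.1252, 0.3535]
orientation: [-1.57, 0.0, 1.344]
contact_force: [-0.2, 0.0, -0.7]
gripper_width: 0.0401
t: 3.35
eef_pos: [0.5184, 0.037, 0.354]
orientation: [-1.57, -0.0, 1.347]
contact_force: [0.5, -0.0, 0.3]
gripper_width: 0.0402
[0.51844464 0.03702718 0.35398308]
{'camera_matrix': [[363.9779, 0.0, 320.0715], [0.0, 363.9779, 243.1292], [0.0, 0.0, 1.0]], 'R': [[0.2226, 0.9749, 0.0], [0.946, -0.216, 0.2417], [0.2357, -0.0538, -0.9703]], 't': [-0.1514, -0.5509, 0.4232]}
```

View pics/w1.png

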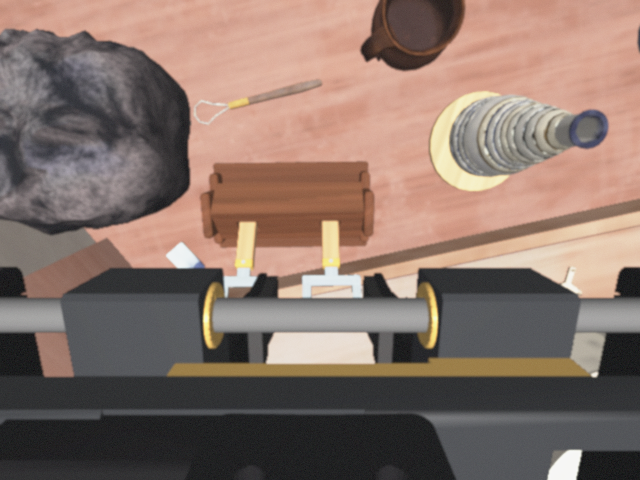

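Run:
```python
import cv2,numpy as np
t=cv2.imread("pics/w1.png")
def cr(u0,v0,w,h,k):
    im=cv2.resize(t[v0:v0+h,u0:u0+w],None,fx=k,fy=k,interpolation=cv2.INTER_CUBIC)
    for u in range((u0+9)//10*10,u0+w,10):
        cv2.line(im,((u-u0)*k,0),((u-u0)*k,5),(0,0,255),1)
        if u%20==0: cv2.putText(im,str(u),((u-u0)*k,18),0,.35,(0,255,255),1)
    for v in range((v0+9)//10*10,v0+h,10):
        cv2.line(im,(0,(v-v0)*k),(5,(v-v0)*k),(0,0,255),1)
        if v%20==0: cv2.putText(im,str(v),(6,(v-v0)*k+4),0,.35,(0,255,255),1)
    return im
a=cr(225,150,155,150,4);b=cr(565,100,45,60,4)
b2=np.zeros((600,180,3),np.uint8);b2[:240]=b
cv2.imwrite("pics/w1c.png",np.hstack([a,b2]))
```

```text
(no output)
```

View pics/w1c.png

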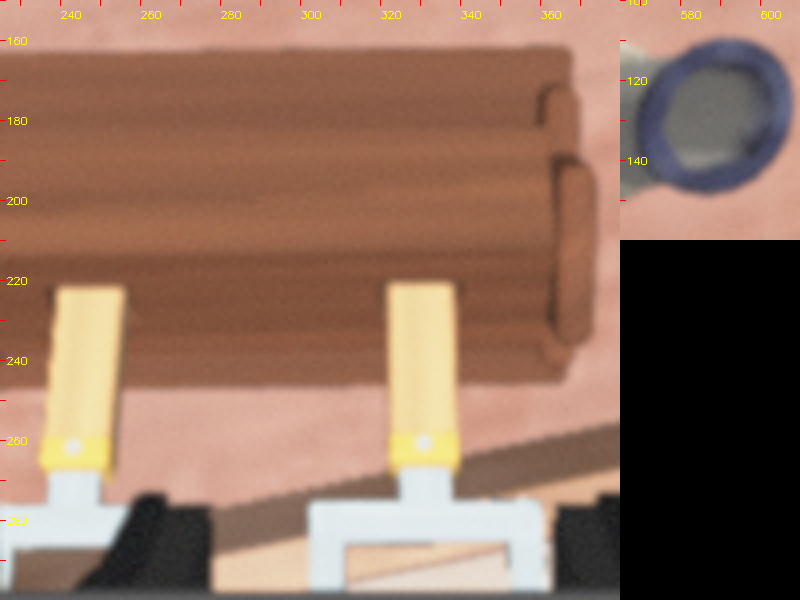

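```bash
cat > fit.py <<'E'
from h import *
s=np.sqrt(.5);W=dict(np.load("w1.npz"));C["wrist"]=W
A=np.array([[s,0,-s],[0,1,0],[s,0,s]])
def G(pts,y0): return (np.array(pts)/1e3)@A.T+[.0527,y0,.0827]
L=G([[115,30.5,3],[115,-30.5,3],[60,25,3],[60,-25,3],[30,11,8],[30,-11,8]],.055)
N=G([[115,22.5,3],[115,-22.5,3],[60,17,3],[60,-17,3]],-.055)
Wp=np.vstack([G([[-25,-11,8],[-25,11,8],[30,-11,8],[30,11,8],[60,-25,3],[60,25,3]],.055),G([[-25,-11,8],[-25,11,8],[30,-11,8],[30,11,8]],-.055),[[.0138,0,.0862]]])
M={"top":np.vstack([L,N]),"scene":np.vstack([L,N]),"wrist":Wp}
obs={"top":np.array([[313.2,140],[342,145.7],[312.8,163.5],[336.2,168.2],[315.8,175.2],[325.5,177],[368.5,152],[390,156.7],[366.5,175],[381.5,177.5]])-.4,
"scene":np.array([[383,186],[402.7,202.5],[368.2,207],[382.5,221.2],[364.5,220.2],[372.5,228.5],[421.7,219.5],[438.7,232.7],[405,240],[416.7,251]])-.4,
"wrist":np.array([[321.6,220.1],[338.4,220.1],[322.1,267.1],[339.4,267.1],[310.9,285.1],[352.4,285.1],[239.1,221.4],[255.6,221.4],[234.6,266.9],[252.1,266.9],[290,212.6]])}
def w(P,p):
    c,q=np.cos(p[2]),np.sin(p[2]);return P@np.array([[c,-q,0],[q,c,0],[0,0,1]]).T+[p[0],p[1],p[3] if len(p)>3 else 0]
for cams,n in((["wrist"],4),(["wrist"],3),(["wrist","top","scene"],3),(["wrist","top","scene"],4)):
    f=lambda p:np.concatenate([((proj(k,w(M[k],p))-obs[k])*([1,0.] if False else 1)).ravel() for k in cams])
    def f(p):
        o=[]
        for k in cams:
            d=proj(k,w(M[k],p))-obs[k]
            if k=="wrist": d[-1,0]=0
            o.append(d.ravel())
        return np.concatenate(o)
    r=least_squares(f,[.51,0,-.2,0][:n]);p=r.x
    print(cams,np.round(p,4),"deg",np.degrees(p[2]).round(2),"rms",np.sqrt(np.mean(r.fun**2)).round(2),"wide",w(np.array([[.0527,.055,.0827]]),p).round(4))
    if len(cams)==1: print(np.round(r.fun.reshape(-1,2),1).tolist())
ro={"top":[194.1,219.6],"scene":[245.8,151.1],"wrist":[588.9,128.9]}
for ks in(("wrist",),("top",),("scene",)):
    print(ks,"rim at z=.216",least_squares(lambda X:np.concatenate([(proj(k,[X[0],X[1],.216])-ro[k]).ravel() for k in ks]),[.5,.3]).x.round(4))
r=least_squares(lambda X:np.concatenate([(proj(k,X)-ro[k]).ravel() for k in ro]),[.5,.3,.2]);print(r.x.round(4),r.fun.round(1))
E
python3 fit.py
```

```text
['wrist'] [ 0.5056 -0.0023 -0.2153  0.0108] deg -12.34 rms 2.84 wide [[0.5688 0.0402 0.0935]]
[[0.9, 4.2], [1.1, 4.1], [0.9, -5.2], [1.7, -5.3], [0.5, 1.3], [1.2, 1.0], [-1.6, 3.7], [-1.1, 3.5], [-2.1, -4.2], [-1.5, -4.3], [0.0, 2.1]]
['wrist'] [ 0.5082 -0.0035 -0.2168] deg -12.42 rms 2.97 wide [[0.5715 0.0389 0.0827]]
[[0.4, 4.8], [0.2, 4.7], [0.2, -5.5], [0.6, -5.6], [0.1, 0.4], [-0.2, 0.1], [-0.2, 4.2], [-0.1, 4.0], [-0.6, -4.6], [-0.4, -4.7], [0.0, 2.9]]
['wrist', 'top', 'scene'] [ 0.5084 -0.0036 -0.225 ] deg -12.89 rms 2.24 wide [[0.5721 0.0382 0.0827]]
['wrist', 'top', 'scene'] [ 0.5094 -0.0039 -0.2223 -0.0033] deg -12.74 rms 2.2 wide [[0.573  0.0381 0.0794]]
('wrist',) rim at z=.216 [0.4874 0.2814]
('top',) rim at z=.216 [0.4882 0.2799]
('scene',) rim at z=.216 [0.4845 0.2818]
[0.4874 0.2819 0.2151] [-0.9  0.5  1.1 -0.3 -0.2 -0.2]
```

```bash
sed -i 's/267\.1/257.6/g; s/266\.9/258.1/g; s/,\[315.8,175.2\],\[325.5,177\]//; s/,\[364.5,220.2\],\[372.5,228.5\]//; s/\[60,-25,3\],\[30,11,8\],\[30,-11,8\]\],.055/[60,-25,3]],.055/' fit.py; python3 fit.py
```

```text
['wrist'] [ 0.5035 -0.0016 -0.2272  0.0022] deg -13.02 rms 1.11 wide [[0.5672 0.0402 0.0849]]
[[0.8, 1.7], [0.7, 1.7], [0.4, 1.0], [0.8, 1.0], [-0.1, -2.7], [-0.1, -2.6], [-0.4, 0.2], [-0.2, 0.2], [-1.1, 0.2], [-0.8, 0.3], [0.0, -0.8]]
['wrist'] [ 0.504  -0.0018 -0.2275] deg -13.03 rms 1.12 wide [[0.5677 0.0399 0.0827]]
[[0.7, 1.8], [0.5, 1.9], [0.2, 0.9], [0.6, 1.0], [-0.1, -2.9], [-0.4, -2.8], [-0.1, 0.3], [0.0, 0.3], [-0.8, 0.2], [-0.6, 0.2], [0.0, -0.6]]
['wrist', 'top', 'scene'] [ 0.5052 -0.0028 -0.226 ] deg -12.95 rms 1.67 wide [[0.5689 0.039  0.0827]]
['wrist', 'top', 'scene'] [ 0.506  -0.0031 -0.2235 -0.0028] deg -12.8 rms 1.63 wide [[0.5696 0.0389 0.0799]]
('wrist',) rim at z=.216 [0.4874 0.2814]
('top',) rim at z=.216 [0.4882 0.2799]
('scene',) rim at z=.216 [0.4845 0.2818]
[0.4874 0.2819 0.2151] [-0.9  0.5  1.1 -0.3 -0.2 -0.2]
```

```bash
python3 -m inch '[{"tx":0.17,"ty":0.5,"tz":-0.65,"twist":0,"fingers":0.46},{"tx":0.17,"ty":0.5,"tz":-0.65,"twist":0,"fingers":0.46},{"tx":0.17,"ty":1,"tz":-0.65,"twist":0,"fingers":0.46},{"tx":0.16,"ty":1,"tz":-0.65,"twist":0,"fingers":0.46},{"tx":0,"ty":1,"tz":0,"twist":0,"fingers":0.46},{"tx":0,"ty":1,"tz":0,"twist":0,"fingers":0.46},{"tx":0,"ty":1,"tz":0,"twist":0,"fingers":0.46},{"tx":0,"ty":1,"tz":0,"twist":0,"fingers":0.46},{"tx":0,"ty":0,"tz":0,"twist":0,"fingers":0.46},{"tx":0,"ty":0,"tz":0,"twist":0,"fingers":0.46},{"tx":0,"ty":0,"tz":0,"twist":0,"fingers":0.46}]'
python3 - <<'E'
from cell import robot
import cv2,numpy as np
c=robot.camera_info("wrist")
t=robot.get_image("wrist")[:,:,::-1];np.savez("w2.npz",**c)
cv2.imwrite("pics/w2.png",cv2.resize(t[100:340,160:480],(800,600),interpolation=cv2.INTER_CUBIC))
E
```

```text
t: 4.32
eef_pos: [0.5731, 0.0382, 0.2157]
orientation: [-1.573, -0.0, 1.347]
contact_force: [0.5, -0.5, 0.7]
gripper_width: 0.0396
```

View pics/w2.png

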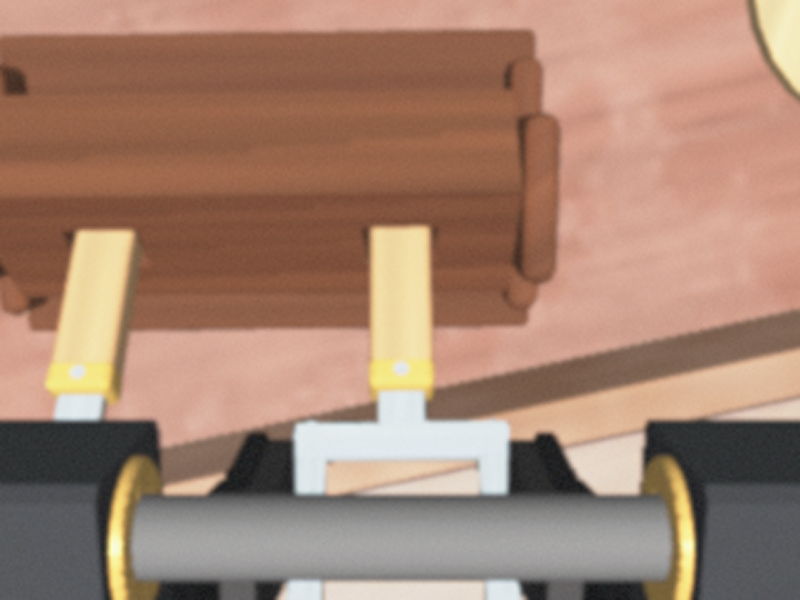

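```bash
cat >> fit.py <<'E'
print("---w2");c=dict(np.load("w2.npz"));P=G([[-25,-11,8],[-25,11,8],[30,-11,8],[30,11,8],[60,-25,3],[60,25,3]],.055)
o=np.array([[160+u/2.5-.3,100+v/2.5-.3] for u,v in((370,227),(430,227),(370,360),(433,360),(327,461),(479,461))])
r=least_squares(lambda p:(proj(0,w(P,p),c)-o).ravel(),[.505,0,-.22]);print(r.x,r.fun.reshape(-1,2).round(1).tolist(),w(np.array([[.0527,.055,.0827]]),r.x))
E
python3 fit.py | sed -n '/w2/,$p'
```

```text
---w2
[ 0.50517162 -0.00332001 -0.21339322] [[0.2, 3.0], [0.2, 2.8], [-0.5, 1.5], [0.6, 1.2], [-0.7, -3.7], [0.3, -4.3]] [[0.56832403 0.03927181 0.0827    ]]
```

```bash
python3 -m inch '[{"tx":0,"ty":1,"tz":0,"twist":0,"fingers":0.46},{"tx":0,"ty":1,"tz":0,"twist":0,"fingers":0.46},{"tx":0,"ty":1,"tz":0,"twist":0,"fingers":0.46},{"tx":0,"ty":1,"tz":0,"twist":0,"fingers":0.46},{"tx":0,"ty":1,"tz":0,"twist":0,"fingers":0.46},{"tx":0,"ty":0.6,"tz":0,"twist":0,"fingers":0.46},{"tx":0,"ty":0.6,"tz":0,"twist":0,"fingers":0.46},{"tx":0,"ty":0.6,"tz":0,"twist":0,"fingers":0.46},{"tx":0,"ty":0.6,"tz":0,"twist":0,"fingers":0.46},{"tx":0,"ty":0,"tz":0,"twist":0,"fingers":0.46},{"tx":0,"ty":0,"tz":0,"twist":0,"fingers":0.46}]' && python3 -m inch '[{"tx":0,"ty":0,"tz":0,"twist":0,"fingers":0},{"tx":0,"ty":0,"tz":0,"twist":0,"fingers":0},{"tx":0,"ty":0,"tz":0,"twist":0,"fingers":0},{"tx":0,"ty":0,"tz":0,"twist":0,"fingers":0},{"tx":0,"ty":0,"tz":0,"twist":0,"fingers":0},{"tx":0,"ty":0,"tz":0,"twist":0,"fingers":0}]' 25
```

```text
t: 5.28
eef_pos: [0.5722, 0.0377, 0.0657]
orientation: [-1.57, 0.0, 1.347]
contact_force: [0.9, 0.3, -0.3]
gripper_width: 0.0398
t: 5.78
eef_pos: [0.5732, 0.0377, 0.0669]
orientation: [-1.572, -0.0, 1.347]
contact_force: [0.7, -0.3, 2.9]
gripper_width: 0.0207
```

```bash
python3 -m inch '[{"tx":0,"ty":-0.2,"tz":-0.2,"twist":0,"fingers":0},{"tx":0,"ty":-0.3,"tz":-0.3,"twist":0,"fingers":0},{"tx":0,"ty":-0.3,"tz":-0.3,"twist":0,"fingers":0},{"tx":0,"ty":0,"tz":0,"twist":0,"fingers":0}]' && python3 -m inch '[{"tx":0,"ty":-0.3,"tz":-0.3,"twist":0,"fingers":0},{"tx":0,"ty":-0.3,"tz":-0.3,"twist":0,"fingers":0},{"tx":0,"ty":-0.3,"tz":-0.3,"twist":0,"fingers":0},{"tx":0,"ty":-0.4,"tz":-0.4,"twist":0,"fingers":0},{"tx":0,"ty":-0.4,"tz":-0.4,"twist":0,"fingers":0},{"tx":0,"ty":-0.5,"tz":0,"twist":0,"fingers":0},{"tx":0,"ty":0,"tz":0,"twist":0,"fingers":0},{"tx":0,"ty":0,"tz":0,"twist":0,"fingers":0},{"tx":0,"ty":0,"tz":0,"twist":0,"fingers":0}]'
python3 - <<'E'
from cell import robot
import cv2,numpy as np
t=robot.get_image("scene")[:,:,::-1]
cv2.imwrite("pics/s2.png",cv2.resize(t[130:330,290:490],(600,600),interpolation=cv2.INTER_CUBIC))
E
```

```text
t: 6.12
eef_pos: [0.5907, 0.0336, 0.0842]
orientation: [-1.575, -0.0, 1.346]
contact_force: [0.9, 1.2, -0.7]
gripper_width: 0.0209
t: 6.87
eef_pos: [0.6208, 0.0267, 0.1259]
orientation: [-1.57, 0.0, 1.347]
contact_force: [-0.2, -0.1, -2.3]
gripper_width: 0.021
```

View pics/s2.png

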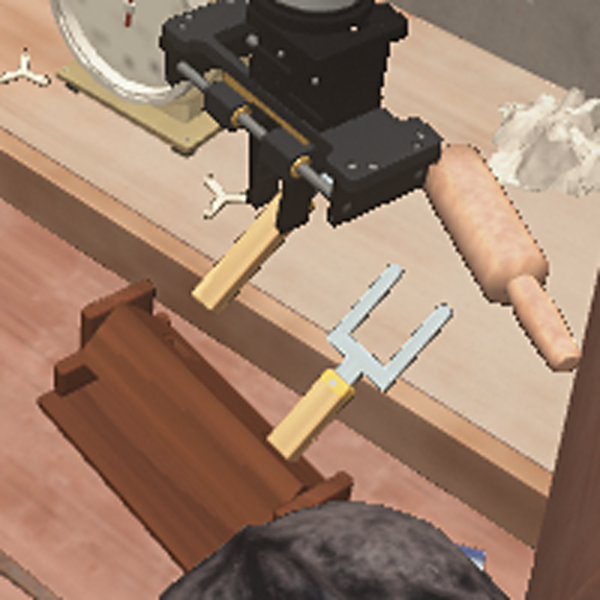

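The gauge is drawn out of the socket and still leans at 45°. Tail end is at about (208,300), narrow gauge undisturbed. The tool can only twist about vertical, so to level the gauge I'll pivot it in the pads by lowering its tail onto the rack's top edge.

```bash
python3 -m inch '[{"tx":0,"ty":-0.6,"tz":0,"twist":0,"fingers":0},{"tx":0,"ty":-0.6,"tz":0,"twist":0,"fingers":0},{"tx":0,"ty":0,"tz":0.65,"twist":0,"fingers":0},{"tx":0,"ty":0,"tz":0.7,"twist":0,"fingers":0},{"tx":0,"ty":0,"tz":0.7,"twist":0,"fingers":0},{"tx":0,"ty":0,"tz":0.65,"twist":0,"fingers":0},{"tx":0,"ty":0,"tz":0,"twist":0,"fingers":0},{"tx":0,"ty":0,"tz":0,"twist":0,"fingers":0},{"tx":0,"ty":0,"tz":0,"twist":0,"fingers":0}]' 12 && python3 -m inch '[{"tx":0,"ty":0.5,"tz":0,"twist":0,"fingers":0},{"tx":0,"ty":0.5,"tz":0,"twist":0,"fingers":0},{"tx":0,"ty":0.4,"tz":0,"twist":0,"fingers":0},{"tx":0,"ty":0.4,"tz":0,"twist":0,"fingers":0},{"tx":0,"ty":0,"tz":0,"twist":0,"fingers":0},{"tx":0,"ty":0,"tz":0,"twist":0,"fingers":0}]'
```

```text
t: 7.67
eef_pos: [0.5697, 0.0384, 0.1513]
orientation: [-1.573, -0.0, 1.347]
contact_force: [0.2, 0.7, -1.5]
gripper_width: 0.0216
t: 8.17
eef_pos: [0.5678, 0.0386, 0.1127]
orientation: [-1.568, 0.0, 1.346]
contact_force: [-0.7, 0.6, -0.6]
gripper_width: 0.0214
```

```bash
python3 -m inch '[{"tx":0,"ty":0.3,"tz":0,"twist":0,"fingers":0},{"tx":0,"ty":0.3,"tz":0,"twist":0,"fingers":0},{"tx":0,"ty":0.3,"tz":0,"twist":0,"fingers":0},{"tx":0,"ty":0,"tz":0,"twist":0,"fingers":0},{"tx":0,"ty":0,"tz":0,"twist":0,"fingers":0}]'
python3 - <<'E'
from cell import robot
import cv2,numpy as np
a=robot.get_image("scene")[130:330,290:490,::-1];b=robot.get_image("wrist")[80:360,200:440,::-1]
cv2.imwrite("pics/s3.png",np.hstack([cv2.resize(a,(450,450),interpolation=cv2.INTER_CUBIC),cv2.resize(b,(350,450))]))
E
```

```text
t: 8.58
eef_pos: [0.5681, 0.0386, 0.0955]
orientation: [-1.569, 0.0, 1.347]
contact_force: [-0.3, 0.4, -1.0]
gripper_width: 0.0213
```

View pics/s3.png

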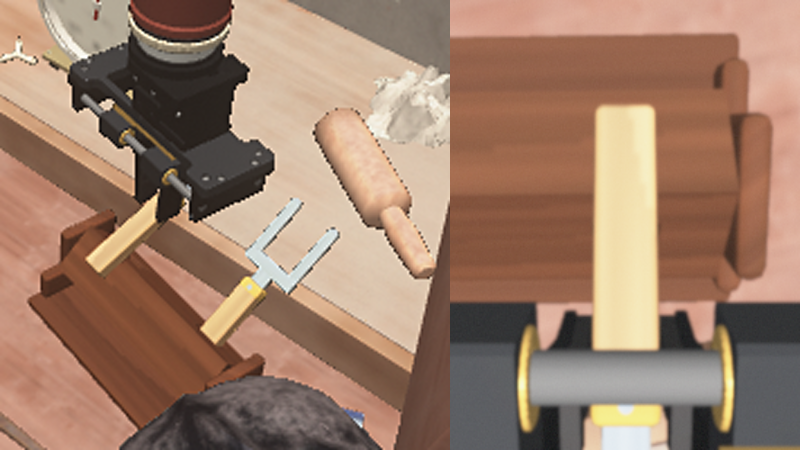

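```bash
cat > pitch.py <<'E'
from h import *
import sys
def tail_px(a,off,st,c,yaw_extra=0):
    # gauge gripped at local x=off, pitch a (fork up), grasp 19mm behind TCP; returns px of tail top corners
    y=st["orientation"][2]; f=np.array([np.sin(y),-np.cos(y),0]);l=np.array([np.cos(y),np.sin(y),0]);k=np.array([0,0,1.])
    g=st["eef_pos"]+[0,0,.019]
    X=np.cos(a)*f+np.sin(a)*k; Z=-np.sin(a)*f+np.cos(a)*k
    P=lambda x,yy,z:g+X*(x-off)+l*yy+Z*z
    return P,lambda pts:proj(0,np.array([P(*q) for q in np.array(pts)/1e3]),c)
def solve(tl,tr,fer=None,off0=None):
    st=robot.get_state();c=robot.camera_info("wrist")
    def r(p):
        _,q=tail_px(p[0],p[1] if off0 is None else off0,st,c)
        d=(q([[-67,-11,8],[-67,11,8]])-[tl,tr]).ravel()
        if fer: d=np.append(d,(q([[30,0,8]])-[[0,fer]])[0,1])
        return d
    s=least_squares(r,[.4,.004]);return np.degrees(s.x[0]),s.x[1],s.fun.round(1)
E
python3 - <<'E'
from pitch import *
print(solve([300.8,146.6],[340.6,146.6]));print(solve([300.8,146.6],[340.6,146.6],330.8));print(solve([300.8,146.6],[340.6,146.6],None,.0045))
E
```

```text
(np.float64(34.63544195720203), np.float64(0.010188378779550616), array([-0.5,  0. , -0.5, -0. ]))
(np.float64(31.767510482355338), np.float64(0.00798986785534301), array([-0.9,  0. , -0. ,  0. , -0.1]))
(np.float64(26.02984256724935), np.float64(0.004), array([-1.8,  0.2,  0.9,  0.2]))
```

```bash
python3 -m inch '[{"tx":0,"ty":0.3,"tz":0,"twist":0,"fingers":0},{"tx":0,"ty":0.3,"tz":0,"twist":0,"fingers":0},{"tx":0,"ty":0.35,"tz":0,"twist":0,"fingers":0},{"tx":0,"ty":0,"tz":0,"twist":0,"fingers":0},{"tx":0,"ty":0,"tz":0,"twist":0,"fingers":0},{"tx":0,"ty":0,"tz":0,"twist":0,"fingers":0}]'
python3 - <<'E'
from cell import robot
import cv2,numpy as np
b=robot.get_image("wrist")[:,:,::-1];cv2.imwrite("pics/w3.png",b)
hsv=cv2.cvtColor(b,cv2.COLOR_BGR2HSV)
for v in range(100,330,12):
    m=np.where((b[v,250:400,2]>190)&(b[v,250:400,1]>150)&(hsv[v,250:400,1]>60))[0]
    print(v,(m.min()+250,m.max()+250,len(m)) if len(m) else None)
col=b[90:180,320].astype(int);print([(90+i,col[i].tolist()) for i in range(0,90,4)])
E
```

```text
t: 9.18
eef_pos: [0.5683, 0.0386, 0.0768]
orientation: [-1.57, 0.0, 1.347]
contact_force: [1.0, 0.8, -1.7]
gripper_width: 0.0211
100 None
112 None
124 (np.int64(298), np.int64(342), 45)
136 (np.int64(297), np.int64(344), 37)
148 (np.int64(297), np.int64(344), 37)
160 (np.int64(297), np.int64(344), 37)
172 (np.int64(297), np.int64(344), 39)
184 (np.int64(297), np.int64(343), 40)
196 (np.int64(297), np.int64(343), 44)
208 (np.int64(297), np.int64(343), 47)
220 (np.int64(297), np.int64(343), 47)
232 (np.int64(297), np.int64(343), 47)
244 (np.int64(297), np.int64(343), 47)
256 (np.int64(297), np.int64(343), 47)
268 (np.int64(298), np.int64(343), 43)
280 (np.int64(261), np.int64(379), 72)
292 (np.int64(250), np.int64(390), 64)
304 (np.int64(250), np.int64(392), 8)
316 (np.int64(250), np.int64(393), 9)
328 (np.int64(250), np.int64(393), 8)
[(90, [153, 172, 221]), (94, [154, 174, 222]), (98, [97, 118, 166]), (102, [78, 102, 154]), (106, [78, 102, 153]), (110, [75, 99, 150]), (114, [76, 99, 150]), (118, [77, 100, 148]), (122, [121, 167, 211]), (126, [165, 217, 239]), (130, [168, 217, 239]), (134, [168, 217, 239]), (138, [169, 218, 240]), (142, [168, 217, 240]), (146, [169, 218, 240]), (150, [168, 218, 240]), (154, [170, 219, 241]), (158, [173, 221, 241]), (162, [172, 221, 241]), (166, [173, 222, 241]), (170, [172, 221, 241]), (174, [172, 221, 241]), (178, [173, 222, 242])]
```

Run:
```python
from pitch import *
print(solve([297,121.5],[344,121.5]));print(solve([297,121.5],[344,121.5],None,.0045));print(solve([297,121.5],[344,121.5],None,.008))
```

```text
(np.float64(11.72934880684972), np.float64(0.012008144052363353), array([-0.3,  0. , -0.3, -0. ]))
(np.float64(4.328426962011701), np.float64(0.004), array([-1.6, 14.8,  1. , 14.8]))
(np.float64(3.390469419128121), np.float64(0.004), array([-1.9,  6.5,  1.2,  6.5]))
```

```bash
cat >> pitch.py <<'E'
def measure(name):
    import cv2
    st=robot.get_state();c=robot.camera_info("wrist");b=robot.get_image("wrist");cv2.imwrite(name,b[:,:,::-1])
    g=cv2.GaussianBlur(b[:,:,1].astype(float),(0,0),1.2);dx=np.gradient(g,axis=1)
    sub=lambda d,i:i+.5*(d[i-1]-d[i+1])/(d[i-1]-2*d[i]+d[i+1])
    rows=np.arange(150,250,5);E=[]
    for v in rows:
        E.append((sub(dx[v],285+dx[v,285:312].argmax()),sub(-dx[v],330+(-dx[v,330:358]).argmax())))
    E=np.array(E);dv=np.gradient(g[:,312:332].mean(1));i=95+dv[95:165].argmax();t=sub(dv,i)
    def r(p):
        _,q=tail_px(p[0],p[1],st,c);o=[]
        for y,k in((-11,0),(11,1)):
            A=q([[-67,y+p[2]*1e3+p[3]*-67,8],[20,y+p[2]*1e3+p[3]*20,8]]);o.append(A[0,0]+(rows-A[0,1])/(A[1,1]-A[0,1])*(A[1,0]-A[0,0])-E[:,k])
            T=A[0,1]
        return np.append(np.concatenate(o),(T-t)*5)
    s=least_squares(r,[.1,.004,0,0],loss="soft_l1");p=s.x
    P,_=tail_px(p[0],p[1],st,c)
    print("pitch deg",np.degrees(p[0]).round(2),"off",p[1].round(4),"lat",p[2].round(4),"skew",p[3].round(3),"tail v",round(t,1),"rms",np.sqrt(np.mean(r(p)**2)).round(2),"width px",(E[:,1]-E[:,0]).round(1)[[0,5,10,15,19]])
    print("gap point",P(.085,p[2]+p[3]*.085,0).round(4),"tcp",st["eef_pos"].round(4),"F",st["contact_force"].round(1))
E
python3 -c "
from pitch import *
measure('pics/w4.png')"
```

```text
pitch deg 11.23 off 0.0118 lat -0.0001 skew -0.001 tail v 121.7 rms 0.13 width px [47.4 47.  46.5 46.2 46.1]
gap point [0.6385 0.0224 0.1103] tcp [0.5685 0.0386 0.077 ] F [-0.7  0.2 -1.2]
```

```bash
python3 -m inch '[{"tx":0,"ty":0.15,"tz":0,"twist":0,"fingers":0},{"tx":0,"ty":0.15,"tz":0,"twist":0,"fingers":0},{"tx":0,"ty":0,"tz":0,"twist":0,"fingers":0},{"tx":0,"ty":0,"tz":0,"twist":0,"fingers":0},{"tx":0,"ty":0,"tz":0,"twist":0,"fingers":0}]';python3 -c "
from pitch import *
measure('pics/w5.png')"
```

```text
t: 9.7
eef_pos: [0.5687, 0.0386, 0.0712]
orientation: [-1.571, -0.0, 1.347]
contact_force: [0.9, -0.7, 0.2]
gripper_width: 0.0216
pitch deg 4.37 off 0.0122 lat -0.0001 skew -0.001 tail v 118.1 rms 0.09 width px [49.5 48.7 48.  47.6 46.9]
gap point [0.6394 0.0222 0.0957] tcp [0.5687 0.0386 0.0712] F [ 0.9 -0.7  0.2]
```

```bash
python3 -m inch '[{"tx":0,"ty":0.1,"tz":0,"twist":0,"fingers":0},{"tx":0,"ty":0,"tz":0,"twist":0,"fingers":0}]' && python3 -m inch '[{"tx":0,"ty":0,"tz":0,"twist":0,"fingers":0},{"tx":0,"ty":0,"tz":0,"twist":0,"fingers":0},{"tx":0,"ty":0,"tz":0,"twist":0,"fingers":0},{"tx":0,"ty":-0.2,"tz":0,"twist":0,"fingers":0},{"tx":0,"ty":-0.4,"tz":0,"twist":0,"fingers":0},{"tx":0,"ty":-0.7,"tz":0,"twist":0,"fingers":0},{"tx":0,"ty":-1,"tz":0,"twist":0,"fingers":0},{"tx":0,"ty":-1,"tz":0,"twist":0,"fingers":0},{"tx":0,"ty":-1,"tz":0,"twist":0,"fingers":0},{"tx":0,"ty":-1,"tz":0,"twist":0,"fingers":0},{"tx":0,"ty":-1,"tz":0,"twist":0,"fingers":0},{"tx":0,"ty":-1,"tz":0,"twist":0,"fingers":0},{"tx":0,"ty":-1,"tz":0,"twist":0,"fingers":0},{"tx":0,"ty":-1,"tz":0,"twist":0,"fingers":0},{"tx":0,"ty":-1,"tz":0,"twist":0,"fingers":0},{"tx":0,"ty":-0.7,"tz":0,"twist":0,"fingers":0},{"tx":0,"ty":-0.4,"tz":0,"twist":0,"fingers":0},{"tx":0,"ty":0,"tz":0,"twist":0,"fingers":0},{"tx":0,"ty":0,"tz":0,"twist":0,"fingers":0}]' 35; python3 -c "
from pitch import *
measure('pics/w6.png')"
```

```text
t: 9.92
eef_pos: [0.5688, 0.0385, 0.069]
orientation: [-1.571, -0.0, 1.347]
contact_force: [1.5, 0.7, 1.2]
gripper_width: 0.0218
t: 11.5
eef_pos: [0.5685, 0.0386, 0.2971]
orientation: [-1.571, -0.0, 1.347]
contact_force: [-0.9, 1.0, -0.9]
gripper_width: 0.0209
pitch deg 3.4 off 0.012 lat -0.0 skew 0.002 tail v 118.4 rms 0.49 width px [49.8 49.4 48.4 45.9 45.6]
gap point [0.6396 0.0225 0.3204] tcp [0.5685 0.0386 0.2971] F [-0.9  1.  -0.9]
```

```bash
python3 -m inch '[{"tx":0,"ty":0,"tz":0,"twist":0.5,"fingers":0},{"tx":0,"ty":0,"tz":0,"twist":0.9,"fingers":0},{"tx":0,"ty":0,"tz":0,"twist":0.9,"fingers":0},{"tx":0,"ty":0,"tz":0,"twist":0.9,"fingers":0},{"tx":0,"ty":0,"tz":0,"twist":0.9,"fingers":0},{"tx":0,"ty":0,"tz":0,"twist":0.8,"fingers":0},{"tx":0,"ty":0,"tz":0,"twist":0.47,"fingers":0},{"tx":0,"ty":0,"tz":0,"twist":0,"fingers":0},{"tx":0,"ty":0,"tz":0,"twist":0,"fingers":0}]' && python3 -m inch '[{"tx":0.15,"ty":0,"tz":0.4,"twist":0,"fingers":0},{"tx":0.3,"ty":0,"tz":0.8,"twist":0,"fingers":0},{"tx":0.35,"ty":0,"tz":0.93,"twist":0,"fingers":0},{"tx":0.35,"ty":0,"tz":0.93,"twist":0,"fingers":0},{"tx":0.35,"ty":0,"tz":0.93,"twist":0,"fingers":0},{"tx":0.35,"ty":0,"tz":0.93,"twist":0,"fingers":0},{"tx":0.35,"ty":0,"tz":0.93,"twist":0,"fingers":0},{"tx":0.35,"ty":0,"tz":0.93,"twist":0,"fingers":0},{"tx":0.35,"ty":0,"tz":0.93,"twist":0,"fingers":0},{"tx":0.35,"ty":0,"tz":0.93,"twist":0,"fingers":0},{"tx":0.35,"ty":0,"tz":0.93,"twist":0,"fingers":0},{"tx":0.35,"ty":0,"tz":0.93,"twist":0,"fingers":0},{"tx":0.35,"ty":0,"tz":0.93,"twist":0,"fingers":0},{"tx":0.35,"ty":0,"tz":0.93,"twist":0,"fingers":0},{"tx":0.35,"ty":0,"tz":0.93,"twist":0,"fingers":0},{"tx":0.35,"ty":0,"tz":0.93,"twist":0,"fingers":0},{"tx":0.25,"ty":0,"tz":0.6,"twist":0,"fingers":0},{"tx":0.1,"ty":0,"tz":0.3,"twist":0,"fingers":0},{"tx":0,"ty":0,"tz":0,"twist":0,"fingers":0},{"tx":0,"ty":0,"tz":0,"twist":0,"fingers":0}]'
python3 - <<'E'
from pitch import *
import cv2
measure('pics/w7.png')
a=robot.get_image("scene")[:,:,::-1];b=robot.get_image("top")[:,:,::-1];cv2.imwrite("pics/s7f.png",a);cv2.imwrite("pics/t7f.png",b)
cv2.imwrite("pics/s7.png",np.hstack([cv2.resize(a[90:190,200:300],(400,400),interpolation=cv2.INTER_CUBIC),cv2.resize(b[160:260,140:240],(400,400),interpolation=cv2.INTER_CUBIC)]))
E
```

```text
t: 12.3
eef_pos: [0.568, 0.0386, 0.2957]
orientation: [-1.569, 0.002, 0.786]
contact_force: [0.1, -0.5, -1.6]
gripper_width: 0.0211
t: 13.97
eef_pos: [0.4358, 0.3329, 0.297]
orientation: [-1.571, 0.0, 0.785]
contact_force: [-0.5, -0.5, -0.6]
gripper_width: 0.0208
pitch deg 9.48 off 0.0131 lat 0.0004 skew 0.003 tail v 118.2 rms 2.49 width px [48.2 47.7 46.5 63.  44.2]
gap point [0.4864 0.2832 0.3278] tcp [0.4358 0.3329 0.297 ] F [-0.5 -0.5 -0.6]
```

View pics/s7.png

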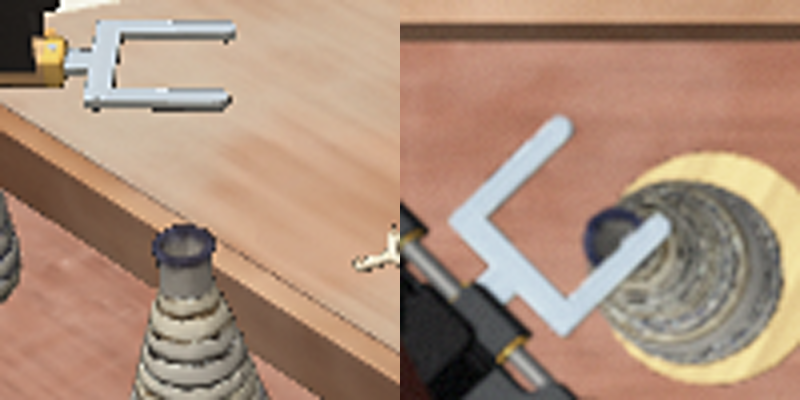

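```bash
cat > fk.py <<'E'
from h import *
from scipy.spatial.transform import Rotation as Ro
def fit(sc,tp,Lp,st):
    sc=np.array(sc,float);tp=np.array(tp,float);Lp=np.array(Lp)/1e3
    def T(p): return Lp@Ro.from_euler("ZYX",[p[3],-p[4],p[5]]).as_matrix().T+p[:3]
    for cams in (("scene","top"),("top",),("scene",)):
        def r(p):
            o=[(proj(k,T(p))-d).ravel() for k,d in(("scene",sc),("top",tp)) if k in cams]
            if len(cams)==1: o.append([(p[2]-st["eef_pos"][2]-.019)*2e3,p[4]*200-8,p[5]*200])
            return np.concatenate(o)
        s=least_squares(r,[.435,.333,.315,st["orientation"][2]-np.pi/2,0,0]);p=s.x
        g=p[:3]+Ro.from_euler("ZYX",[p[3],-p[4],p[5]]).as_matrix()@[.085,0,0]
        print(cams,"gap",g.round(4),"origin",p[:3].round(4),"yaw pitch roll",np.degrees(p[3:]).round(1),"rms",np.sqrt(np.mean(s.fun**2)).round(2))
E
python3 - <<'E'
from fk import *
L=[[115,30.5,3],[115,-30.5,3],[60,25,3],[60,-25,3]]
sc=[[200+u/4-.375,90+v/4-.375] for u,v in((236,30),(232,99),(119,36),(110,90))]
tp=[[140+(u-400)/4-.375,160+v/4-.375] for u,v in((568,119),(667,219),(487,217),(568,295))]
st=robot.get_state();print(st["eef_pos"],st["orientation"])
fit(sc,tp,L,st)
E
```

```text
[0.43623654 0.33235554 0.29711243] [-1.57111505e+00  1.81220404e-04  7.83211884e-01]
('scene', 'top') gap [0.4865 0.2803 0.3185] origin [0.4261 0.34   0.3194] yaw pitch roll [-44.6  -0.6  -0.3] rms 0.97
('top',) gap [0.4881 0.2786 0.3195] origin [0.4283 0.3388 0.3161] yaw pitch roll [-45.2   2.3   0. ] rms 0.3
('scene',) gap [0.4837 0.2806 0.3195] origin [0.4239 0.3409 0.3161] yaw pitch roll [-45.3   2.3  -0. ] rms 0.47
```

```bash
python3 -m inch '[{"tx":0.07,"ty":0.3,"tz":0.02,"twist":0,"fingers":0},{"tx":0,"ty":0.6,"tz":0,"twist":0,"fingers":0},{"tx":0,"ty":0.7,"tz":0,"twist":0,"fingers":0},{"tx":0,"ty":0.7,"tz":0,"twist":0,"fingers":0},{"tx":0,"ty":0.7,"tz":0,"twist":0,"fingers":0},{"tx":0,"ty":0.7,"tz":0,"twist":0,"fingers":0},{"tx":0,"ty":0.5,"tz":0,"twist":0,"fingers":0},{"tx":0,"ty":0.3,"tz":0,"twist":0,"fingers":0},{"tx":0,"ty":0,"tz":0,"twist":0,"fingers":0},{"tx":0,"ty":0,"tz":0,"twist":0,"fingers":0},{"tx":0,"ty":0,"tz":0,"twist":0,"fingers":0}]'
python3 - <<'E'
from cell import robot
import cv2,numpy as np
a=robot.get_image("scene")[:,:,::-1];b=robot.get_image("top")[:,:,::-1]
cv2.imwrite("pics/s8.png",np.hstack([cv2.resize(a[110:185,210:285],(400,400),interpolation=cv2.INTER_CUBIC),cv2.resize(b[180:255,155:230],(400,400),interpolation=cv2.INTER_CUBIC)]))
E
```

```text
t: 15.03
eef_pos: [0.437, 0.3347, 0.208]
orientation: [-1.571, -0.001, 0.784]
contact_force: [0.6, -1.0, -1.5]
gripper_width: 0.0208
```

View pics/s8.png

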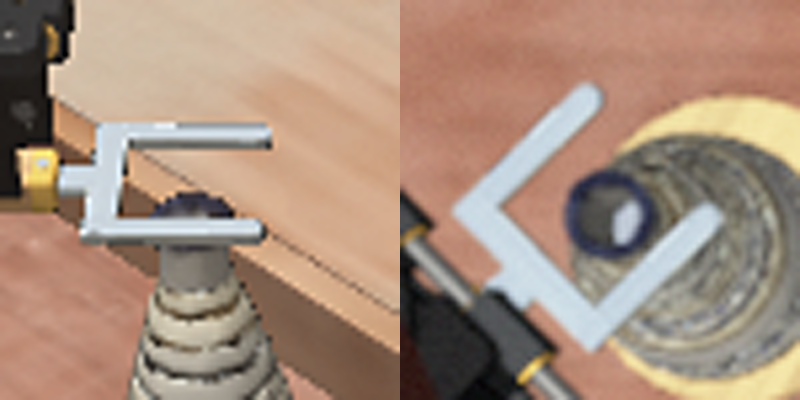

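Run:
```python
from fk import *
k=400/75;L=[[115,30.5,3],[115,-30.5,3],[60,25,3],[60,-25,3]]
q=lambda u0,v0,pts,o=0:[[u0+(u-o+.5)/k-.5,v0+(v+.5)/k-.5] for u,v in pts]
st=robot.get_state();print(st["eef_pos"])
fit(q(210,110,((271,130),(266,227),(127,137),(119,219))),q(180-25,180,((600,88),(718,207),(498,207),(590,299)),400),L,st)
R={"top":q(155,180,((608,213),),400),"scene":q(210,110,((195,208),))}
for n in R: print(n,"rim",least_squares(lambda X:(proj(n,[X[0],X[1],.216])-R[n]).ravel(),[.5,.3]).x.round(4))
```

```text
[0.43707827 0.33475337 0.20822674]
('scene', 'top') gap [0.4879 0.2825 0.2312] origin [0.4282 0.343  0.2314] yaw pitch roll [-45.3  -0.1   1.3] rms 0.89
('top',) gap [0.4896 0.2812 0.2306] origin [0.4307 0.3425 0.2272] yaw pitch roll [-46.2   2.3  -0. ] rms 0.46
('scene',) gap [0.4868 0.2846 0.2306] origin [0.4267 0.3446 0.2272] yaw pitch roll [-45.    2.3   0. ] rms 0.39
top rim [0.4883 0.2809]
scene rim [0.4907 0.2878]
```

```bash
python3 -m inch '[{"tx":-0.06,"ty":0,"tz":0,"twist":0,"fingers":0},{"tx":0,"ty":0.2,"tz":0,"twist":0,"fingers":0},{"tx":0,"ty":0.25,"tz":0,"twist":0,"fingers":0},{"tx":0,"ty":0.25,"tz":0,"twist":0,"fingers":0},{"tx":0,"ty":0.2,"tz":0,"twist":0,"fingers":0},{"tx":0,"ty":0.15,"tz":0,"twist":0,"fingers":0},{"tx":0,"ty":0,"tz":0,"twist":0,"fingers":0},{"tx":0,"ty":0,"tz":0,"twist":0,"fingers":0},{"tx":0,"ty":0,"tz":0,"twist":0,"fingers":0},{"tx":0,"ty":0,"tz":0,"twist":0,"fingers":0},{"tx":0,"ty":0,"tz":0,"twist":0,"fingers":0},{"tx":0,"ty":0,"tz":0,"twist":0,"fingers":0}]'
python3 - <<'E'
from cell import robot
import cv2,numpy as np
s=robot.get_state();print(s["eef_pos"],s["contact_force"],np.abs(s["joint_vel"]).max())
a=robot.get_image("scene")[:,:,::-1];b=robot.get_image("top")[:,:,::-1]
cv2.imwrite("pics/s9.png",np.hstack([cv2.resize(a[110:185,210:285],(400,400),interpolation=cv2.INTER_CUBIC),cv2.resize(b[180:255,155:230],(400,400),interpolation=cv2.INTER_CUBIC)]))
E
```

```text
t: 16.13
eef_pos: [0.4358, 0.3337, 0.1864]
orientation: [-1.571, -0.0, 0.784]
contact_force: [-0.1, -0.0, -1.7]
gripper_width: 0.021
[0.4357611  0.33366287 0.18639535] [-0.07222983 -0.01322814 -1.65091987] 0.0018993269008535142
```

View pics/s9.png

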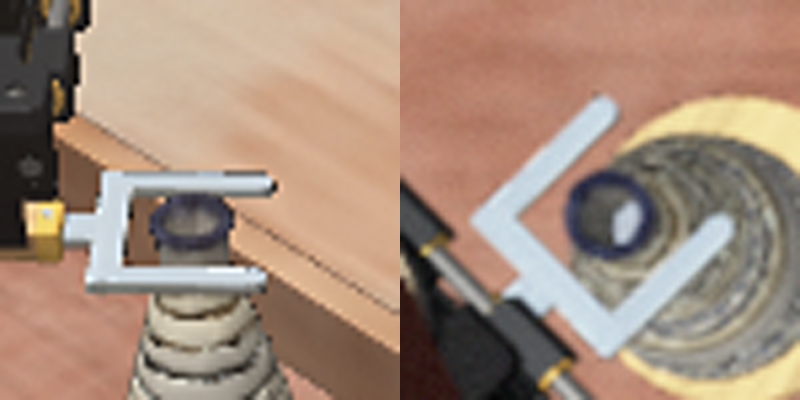

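Run:
```python
from fk import *
k=400/75;L=[[115,30.5,3],[115,-30.5,3],[60,25,3],[60,-25,3]]
q=lambda u0,v0,pts,o=0:[[u0+(u-o+.5)/k-.5,v0+(v+.5)/k-.5] for u,v in pts]
st=robot.get_state()
fit(q(210,110,((276,180),(267,276),(131,188),(122,268))),q(180-25,180,((613,99),(730,216),(518,212),(607,304)),400),L,st)
R={"top":q(155,180,((608,213),),400),"scene":q(210,110,((193,218),))}
for n in R: print(n,"rim",least_squares(lambda X:(proj(n,[X[0],X[1],.216])-R[n]).ravel(),[.5,.3]).x.round(4))
```

```text
('scene', 'top') gap [0.4873 0.2819 0.2087] origin [0.428  0.3427 0.2077] yaw pitch roll [-45.7   0.7   0.5] rms 0.94
('top',) gap [0.489  0.2803 0.2086] origin [0.4303 0.3416 0.2053] yaw pitch roll [-46.2   2.3  -0. ] rms 0.43
('scene',) gap [0.4856 0.2836 0.2086] origin [0.4263 0.3444 0.2053] yaw pitch roll [-45.7   2.3   0. ] rms 0.28
top rim [0.4883 0.2809]
scene rim [0.4859 0.2834]
```

Run:
```python
from cell import robot
import cv2,numpy as np
a=cv2.imread("pics/top0.png");b=robot.get_image("top")[:,:,::-1]
for n,(u0,u1,v0,v1) in dict(narrow=(357,395,148,214),mug=(222,282,270,322),loop=(300,380,270,292),tile=(400,428,182,210)).items():
    s,_=cv2.phaseCorrelate(a[v0:v1,u0:u1].mean(2),b[v0:v1,u0:u1].mean(2));print(n,np.round(s,2),np.abs(a[v0:v1,u0:u1].astype(int)-b[v0:v1,u0:u1]).mean().round(2))
s=robot.get_state();print(s["eef_pos"],s["contact_force"],s["t"])
robot.job_done()
```

```text
narrow [ 0.04 -0.05] 9.63
mug [ 0.02 -0.04] 6.71
loop [-0.01  0.07] 10.01
tile [-0.05  0.04] 9.79
[0.43569102 0.33361033 0.18626043] [-0.11455217  0.86762689 -1.67822814] 16.2833
the job is handed in; nothing more can be done
```

I handed the job in at about 16 s with the wide gauge held level around the bottle's rim; no verdict came back.

**What I did:** I gripped the wide gauge just ahead of its handle's middle and drew it straight out along its 45° axis. The tool can only twist about the vertical, so I levelled the gauge by lowering its tail onto the rack's top edge so that it pivoted in the pads. Then I tightened the grip to 35 N, carried it over, centred it above the rim from the scene and top pictures, and lowered the fork round it.

**Last checks:**
- **Position:** the gap's middle was within about 1 mm of the rim's axis in both the top and scene views. It was at about 0.209 m, or 197 mm above the bottle's foot.
- **Level:** the combined scene and top fit gave 0.7° pitch and 0.5° roll. The wrist camera had given 3.4° just after lifting.
- **Force:** I saw no sign of contact with the bottle. The force reading of about -1.7 N vertically is close to the gauge's own weight, but the sensor is noisy by about 1 N, so it cannot prove under 1 N on its own.
- **Not disturbed:** the rim's position in the top view did not change while I lowered the fork. The narrow gauge, mug, loop tool and tile moved less than 0.1 pixel in the top view compared with the start.

**Disagreements:**
- **Pitch:** one wrist-camera reading near the bottle gave 9.5°, but its fit was poor because of the background, so I set it aside in favour of the scene and top views.
- **Camera offset:** the scene and top cameras differ from each other by 2–3 mm in absolute position, so I judged the fit from the gap and rim within the same picture.

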